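# Gauge a collar's bore on a stepped mandrel and sort it

## Robot

A 6-joint arm with a two-finger parallel gripper is mounted at the origin on a cart in front of the work surface, level with it; the furniture and walls round the work are solid. World frame = base frame: x ahead of the robot, y to its left, z up, the work surface at z = 0. Lengths are in mm, angles in rad, forces in N, time in s.
With the tool pointing down it reaches from about 300 to 1000 mm from the base axis. Payload 5.1 kg.
Tool frame: the origin (TCP) lies between the finger pads; the fingertips stand 11 mm ahead of it and the grasp point (between the pads) lies 8 mm behind it (env.tip_reach is the distance from the TCP to the fingertips, in mm); z points along the fingers, y is the line along which they close (so a half turn about z gives the same grasp; the last joint's range is limited). The gripper opens to 95 mm and grips with 3 to 60 N. Pads are 20 mm wide; open, the fingers measure 119 mm over their backs; the gripper's body (75 mm by 180 mm) begins 59 mm behind the grasp point.
Start: joints at [1.078, 0.124, 1.65, -0, 1.367, -0.083], TCP at [258.996, 596.159, 225.656] pointing down, gripper open.
Joint ranges: [-2.61, 2.61], [-1.02, 2.33], [0.03, 2.71], [-1.35, 4.49], [0.32, 2.68], [-2.91, 2.91]. Speed limits (rad/s): [2.57, 2.57, 3.14, 3.14, 3.14, 3.14].

## Interface

Orientations are given as a rotation vector (axis times angle).
In Python, from bench import env gives the robot as it stands.
- The arm moves only by the tool tcp_steps, called after "Call:" by a JSON object that holds its "method" and its "body", one argument or row to a line. Schema: {"type":"object","properties":{"ticks":{"type":"array","items":{"type":"number"},"minItems":5,"maxItems":50},"clamp_n":{"type":"number"},"only":{"type":"string"},"quiet":{"type":"boolean"},"lines":{"type":"string"}},"required":["ticks"],"additionalProperties":false}. ticks is one flat list of numbers that holds 1 to 10 rows one after another, with no inner brackets; each row has 5 numbers: dx, dy, dz in fractions of the full range, 1 being 1 m, then a turn about the tool's z in shares of 120 degrees (1.0 is 120 degrees), then the opening from 0.0 (shut) to 1.0 (fully open); each row is the pose to reach, as a shift and turn from the pose commanded when the call began, along the tool's axes at that moment; what a row does not reach only later rows make up. A row lasts 1/10 s, in which the tool goes at most 50 mm and 0.15 rad, less where a joint would pass 70% of its speed; a pose out of reach is approached as far as the arm can. The fingers move at their own pace and stop on an object; clamp_n is the grip in N (left out, the last holds). Time passes only in rows, so rows that do not move let the fingers close. The tool returns the time, the measured TCP pose, the force, the opening and the grip force at its end. only (a regular expression) keeps the lines of the reply that match it, lines (a string "A,B") keeps lines A to B, and quiet returns only ok. Shift and turn numbers lie between -1 and 1, and a call with a number outside is refused. Input that does not fit is refused with a message, and nothing moves.
- env.get_state(): the state, without advancing time (a new reading comes with each control period).
- env.snapshot(name): name is "side" or "top" or "wrist"; returns the picture (480x640x3 uint8, blue, green, red); there is no depth.
- env.calibration(name): a dict with "fx", "fy", "cx", "cy" (pixels), "extrinsics" (4x4, takes a point from camera to world coordinates). Camera axes: x right, y up, looking along -z (the intrinsics and any distortion apply to the point x, -y, -z); pixel columns grow to the right and rows downward; lengths in mm; the calibration is good to about 2 mm. A picture is of the moment at which its call begins: read the wrist's pose just before it. calibration takes no time and is no camera call; for the wrist camera it gives the pose at the moment of the call.
- env.close_job(): hands the job in; it is judged then, once.
The state is a dict: "time_s": time; "joints": joint angles; "joint_velocities": joint speeds; "effort": joint torques, N m; "ee_pos": TCP position; "eef_rot": TCP orientation; "wrist_force": force on the tool from outside, world axes, zero at the start; "ft_torque": the same for the moment, N m; "opening": opening from 0.0 (shut) to 1.0 (fully open); "grip_force": force on a finger pad.
Only numpy, scipy, OpenCV 4.12 (cv2) and the standard library are available. Lean on these libraries where they do the work, as an engineer would, in place of code of your own. Each camera call takes 0.05 s, during which the arm holds its last target. There are 200 camera calls.

## Task

Take the collar in the rack's left-hand pocket out by its wall, stand it on the bare bench and let go, then take it again by its outside and slide it down the stepped mandrel until it stops, and let go. Read the step it rests on (one groove or two), then take it off and stand it in the tray bay with the same number of bars. Lower it each time rather than dropping it, and leave the other collar in its pocket.

Things in the scene. Friction and masses are not known exactly. Their poses are not given: they have to be found in the camera images.
- collar_a: One of two plain steel collars (rings), alike outside: diameter 68 mm, height 44 mm, 0.2 to 0.45 kg, starting upright in the rack, left or right. One has a bore of 39 mm and stops on the mandrel's one-groove step, the other 49 mm and stops on the two-groove step; which is which is not told. Origin: centre of the underside; z up its axis.
- collar_b: The other of the two collars, as described for collar_a; starts in the other pocket. Origin: centre of the underside; z up its axis.
- rack: Fixed grey rack, 84 x 164 x 52 mm, two pockets 73 mm wide side by side, open in front; floor at 10 mm. Origin: centre of underside, x to its back, y to its left seen from the robot. Side walls (6 mm, x -16 to +42 mm) and back wall rise 42 mm over the floor, leaving no room for a finger outside a collar except in front; a 4 mm lip crosses the front. Left or right on the bench, yaw within 0.12 rad.
- left_pocket (a point): Centre of the floor of the rack's left pocket, where the collar to be gauged stands (the right pocket lies 79 mm along the rack's -y). Pinch the front (rack -x) of its ring wall from above, one finger in the bore and one in front, and lift straight up.
- mandrel: Fixed upright steel mandrel in steps, on a round foot of 90 mm. Origin: centre of the foot's underside; z up its axis. From the top: cone 16 to 36 mm diameter (z 100 to 82 mm), land of 36 mm (82 to 54), one-groove step of 46 mm (54 to 30), two-groove step of 60 mm (30 to 10), foot. Stopped, the 39 mm bore collar has its underside at z = 54 mm, the 49 mm one at z = 30 mm.
- tray: Fixed aluminium tray, 90 x 175 mm, with two bays of 80 x 80 mm, walls 22 mm high, floor at 8 mm; a 26 mm ledge along its front carries raised dark bars, one before the left bay, two before the right. Origin: centre of the bays' underside; x to its back, y to its left. On the other side of the bench from the rack; yaw within 0.12 rad.
- bay_one (a point): Centre of the floor of the tray's one-bar bay (tray +y side). The collar that stopped on the one-groove step goes here.
- bay_two (a point): Centre of the floor of the tray's two-bar bay (tray -y side). The collar that stopped on the two-groove step goes here.
- bare_left (a point): A spot of bare bench in front of the rack when the rack is on the left (y > 0), with room to stand a collar and to grip it closing along y; any other bare spot does as well.
- bare_right (a point): The like spot in front of the rack when it is on the right (y < 0). Fixed things to keep clear of: ports 0.10 m high at x 0.46 to 0.53, y 0.41, 0.24, 0.06, -0.12; dial gauges to 0.26 m at x 0.45 to 0.51, y -0.23 to -0.53; posts to 0.25 m at (0.58, 0.32), (0.575, -0.03), (0.565, -0.385).

How it is judged (in metres and radians):
On the way, in this order (a step that is already met when the one before it is completed fails the run):
1. the collar from the left pocket stands upright on the bare bench, released, the other collar still in the right pocket (((height (world z) of collar_a below 0.005 m and angle between collar_a's own z axis and vertical below 0.08 rad and contact force between the fingers and collar_a below 0.05 N and linear speed of collar_a below 0.03 m/s and y of collar_b in the frame of rack below -0.025 m and distance of collar_b from where it was at the start of the episode below 0.015 m and angle between collar_b's own z axis and vertical below 0.1 rad) or (height (world z) of collar_b below 0.005 m and angle between collar_b's own z axis and vertical below 0.08 rad and contact force between the fingers and collar_b below 0.05 N and linear speed of collar_b below 0.03 m/s and y of collar_a in the frame of rack below -0.025 m and distance of collar_a from where it was at the start of the episode below 0.015 m and angle between collar_a's own z axis and vertical below 0.1 rad))), for 0.2 s.
2. it stands level on the mandrel at the step where it stops, released (((horizontal distance between collar_a and mandrel below 0.006 m and z of collar_a in the frame of mandrel between 0.05 and 0.057 m and angle between collar_a's own z axis and vertical below 0.06 rad and contact force between the fingers and collar_a below 0.05 N and linear speed of collar_a below 0.03 m/s) or (horizontal distance between collar_b and mandrel below 0.006 m and z of collar_b in the frame of mandrel between 0.026 and 0.033 m and angle between collar_b's own z axis and vertical below 0.06 rad and contact force between the fingers and collar_b below 0.05 N and linear speed of collar_b below 0.03 m/s))), for 0.2 s.
At the end, for the whole second after the job is handed in: The collar that was in the left pocket stands upright on the floor of the tray bay whose bars match the grooves of its step (centre within 14 mm of the bay's), released and at rest; the other collar still stands in the rack's right pocket, moved less than 15 mm (((horizontal distance between collar_a and bay_one below 0.014 m and z of collar_a in the frame of bay_one below 0.004 m and angle between collar_a's own z axis and vertical below 0.08 rad and contact force between the fingers and collar_a below 0.05 N and linear speed of collar_a below 0.03 m/s and y of collar_b in the frame of rack below -0.025 m and distance of collar_b from where it was at the start of the episode below 0.015 m and angle between collar_b's own z axis and vertical below 0.1 rad) or (horizontal distance between collar_b and bay_two below 0.014 m and z of collar_b in the frame of bay_two below 0.004 m and angle between collar_b's own z axis and vertical below 0.08 rad and contact force between the fingers and collar_b below 0.05 N and linear speed of collar_b below 0.03 m/s and y of collar_a in the frame of rack below -0.025 m and distance of collar_a from where it was at the start of the episode below 0.015 m and angle between collar_a's own z axis and vertical below 0.1 rad))); the robot touches nothing.
It fails at once if a collar is dropped or thrown (faster than 0.5 m/s with no finger on it, about 13 mm of free fall) ((linear speed of collar_a above 0.5 m/s and contact force between the fingers and collar_a below 0.05 N) or (linear speed of collar_b above 0.5 m/s and contact force between the fingers and collar_b below 0.05 N)).
It also fails if it takes over 72 s, if anything falls off the work surface, if the arm or the gripper's body presses on something with over 40 N, if the wrist force passes 120 N, or if a joint passes its speed limit or range.

## Working session

There is one attempt and no reset: what is moved stays moved. The work goes in short steps, Python scripts to look and compute and a tool call to move; the robot and the scene stay as the last step left them, time stands still between calls to the robot, and variables do not carry over. Pictures are saved under pics/ and viewed, at most 10 in all, crops included, and the job is handed in when it is done.

```bash
ls; mkdir -p pics
```

Create h.py:
```python
from bench import env
import numpy as np, cv2
from scipy.spatial.transform import Rotation as R
def cal(n):
    c=env.calibration(n); return c,np.array(c["extrinsics"])
def ray(n,u,v,z,c=None):
    c,E=c or cal(n)
    K=np.array([[c["fx"],0,c["cx"]],[0,c["fy"],c["cy"]],[0,0,1.]])
    d=np.array(c.get("distortion",c.get("dist",np.zeros(5))),float)
    p=cv2.undistortPoints(np.array([[[u,v]]],float),K,d)[0,0]
    w=E[:3,:3]@[p[0],-p[1],-1]; o=E[:3,3]
    return o+w*(z-o[2])/w[2]
def proj(n,P,c=None):
    c,E=c or cal(n)
    K=np.array([[c["fx"],0,c["cx"]],[0,c["fy"],c["cy"]],[0,0,1.]])
    d=np.array(c.get("distortion",c.get("dist",np.zeros(5))),float)
    q=(np.atleast_2d(P)-E[:3,3])@E[:3,:3]; q=q*[1,-1,-1]
    return cv2.projectPoints(q.reshape(-1,1,3),np.zeros(3),np.zeros(3),K,d)[0][:,0]
def tool(P=None,d=None):
    "world target TCP -> tool-axis shift"
    s=env.get_state(); M=R.from_rotvec(s["eef_rot"]).as_matrix()
    return M.T@(np.array(P)-s["ee_pos"])
```

Run:
```python
from h import *
s=env.get_state(); print(s); print(R.from_rotvec(s["eef_rot"]).as_matrix().round(3))
for n in("top","side"):
    print(env.calibration(n)); cv2.imwrite(f"pics/{n}0.png",env.snapshot(n))
```

```text
bench.py
pics
{'time_s': 0.0, 'joints': array([ 1.07838447e+00,  1.24494722e-01,  1.65167197e+00,  3.55349915e-05,
        1.36747346e+00, -8.26129322e-02]), 'joint_velocities': array([ 1.17564368e-05,  8.83186168e-04,  1.32658957e-03,  1.14793144e-03,
       -2.07716984e-04, -5.01400379e-04]), 'effort': array([ 3.43802722e-04, -4.17601132e+01, -3.59929633e+01,  7.75867025e-02,
        4.93058190e-02, -2.04876646e-04]), 'ee_pos': array([258.7104834 , 595.62705257, 224.39493571]), 'eef_rot': array([-6.39101715e-01, -3.07527018e+00,  3.06808406e-03]), 'wrist_force': array([-0.1692305 , -0.3683415 , -0.77864574]), 'ft_torque': array([-0.00507492,  0.00642536, -0.01013835]), 'grip_force': 0.0, 'opening': 1.0000550333915075}
[[-0.917  0.398 -0.001]
 [ 0.398  0.917 -0.002]
 [ 0.    -0.002 -1.   ]]
{'fx': 434.58797509153374, 'fy': 434.58797509153374, 'cx': 321.9851020528564, 'cy': 243.43772794069, 'extrinsics': array([[-2.40021353e-02,  9.92472042e-01, -1.20096388e-01,
         4.26079896e+02],
       [-9.99577727e-01, -2.18569436e-02,  1.91479061e-02,
         2.08031393e+01],
       [ 1.63788214e-02,  1.20505265e-01,  9.92577561e-01,
         9.02164117e+02],
       [ 0.00000000e+00,  0.00000000e+00,  0.00000000e+00,
         1.00000000e+00]])}
{'fx': 483.311890505274, 'fy': 483.311890505274, 'cx': 316.37441624592157, 'cy': 234.0496994783136, 'extrinsics': array([[-9.86254853e-01, -1.16448074e-01,  1.17222910e-01,
         6.59200649e+02],
       [ 1.65130507e-01, -7.19417149e-01,  6.74663532e-01,
         6.90868928e+02],
       [ 5.76890284e-03,  6.84747261e-01,  7.28757784e-01,
         7.54169127e+02],
       [ 0.00000000e+00,  0.00000000e+00,  0.00000000e+00,
         1.00000000e+00]])}
```

View pics/top0.png

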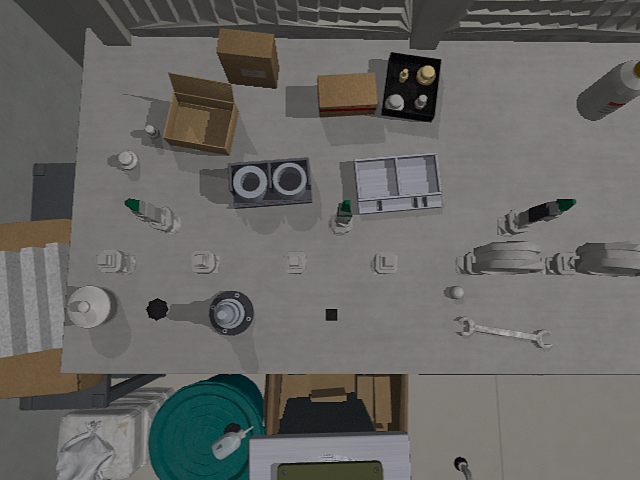

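View pics/side0.png

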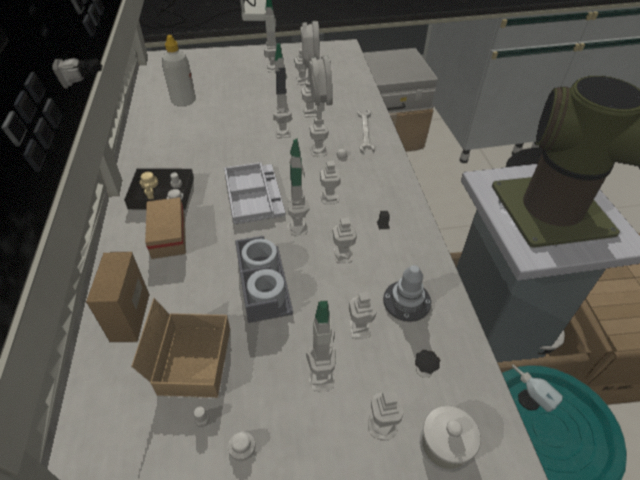

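The top view shows the rack with its collars at about (249,182) and (290,179), and the mandrel at (232,313). The tray spans (355,155) to (441,212), with one bar before the left bay and two before the right. The rack is on the left.

Run:
```python
from h import *
im=cv2.imread("pics/top0.png"); c=cal("top")
g=cv2.cvtColor(im,cv2.COLOR_BGR2GRAY)
def ell(mask,off,amin,tag,z):
    cs,h=cv2.findContours(mask,cv2.RETR_CCOMP,cv2.CHAIN_APPROX_NONE)
    for k,q in enumerate(cs):
        if cv2.contourArea(q)>amin and len(q)>5:
            e=cv2.fitEllipse(q); u=e[0][0]+off[0]; v=e[0][1]+off[1]
            print(tag,np.round([u,v],1),np.round(e[1],1),'hole' if h[0][k][3]>=0 else '',ray("top",u,v,z,c).round(1))
for (x0,y0,x1,y1),z,lo,hi in [((225,155,316,212),54,150,256),((200,285,262,340),10,0,90)]:
    s=g[y0:y1,x0:x1]; ell(((s>=lo)&(s<hi)).astype(np.uint8)*255,(x0,y0),100,'',z)
# rack & tray outer rect
s=g[145:225,220:320]; m=((s<110)&(s>0)).astype(np.uint8)*255
cs,_=cv2.findContours(m,cv2.RETR_EXTERNAL,cv2.CHAIN_APPROX_NONE); q=max(cs,key=cv2.contourArea); print('rack',cv2.minAreaRect(q),cv2.boxPoints(cv2.minAreaRect(q))+[220,145])
big=cv2.resize(im[145:345,220:450],None,fx=3.4,fy=3.0,interpolation=cv2.INTER_CUBIC)
for n,u,v in[("bayL",377,180),("bayR",418,176)]: print(n,ray("top",u,v,8,c))
for p in[(0.4,0.05),(.42,.08)]: print(p,proj("top",[p[0]*1000,p[1]*1000,0],c))
```

Run:
```python
from h import *
c=cal("top")
for u,v in[(249,182),(290,179)]: print(ray("top",u,v,54,c))
cw=cal("wrist"); s=env.get_state(); M=R.from_rotvec(s["eef_rot"]).as_matrix()
print(cw[0]["fx"],cw[0]["cx"],cw[0]["cy"],M.T@(cw[1][:3,3]-s["ee_pos"]),(M.T@cw[1][:3,:3]).round(3), cw[0].keys())
P=ray("top",249,182,54,c)
print(tool([500,150,300]),tool([400,195,300]))
```

```text
[655.33928572 147.06394289  54.        ]
[659.88399185  65.28251628  54.        ]
395.51613533187975 325.4643805091738 241.4017052046827 [  80.9867351     0.33477137 -159.82174735] [[-0.     0.958  0.285]
 [ 1.     0.    -0.001]
 [-0.001  0.285 -0.958]] dict_keys(['fx', 'fy', 'cx', 'cy', 'extrinsics'])
[-398.84072883 -312.79768729  -74.9562722 ] [-289.19154511 -311.36367466  -74.94545935]
```

Run:
```python
from h import *
print(tool([640,150,300]))
```

```text
[-527.25010144 -257.02118555  -75.07825251]
```

The manual's scale: shifts go in shares of 1 m and turns go in shares of 120 degrees. Converting my numbers, -400 mm / 1000 = -0.4, -355 mm / 1000 = -0.355, 1.1 rad / 2.0944 = 0.5252.

Call:
{"method": "tcp_steps", "body": {
  "ticks": [0, 0, -0.04, 0, 1, -0.04, -0.02, -0.075, 0.0477, 1, -0.085, -0.041, -0.075, 0.0955, 1, -0.13, -0.063, -0.075, 0.1671, 1, -0.175, -0.085, -0.075, 0.2387, 1, -0.22, -0.107, -0.075, 0.3104, 1, -0.265, -0.129, -0.075, 0.382, 1, -0.31, -0.151, -0.075, 0.4297, 1, -0.355, -0.173, -0.075, 0.4775, 1, -0.4, -0.195, -0.075, 0.5252, 1],
  "clamp_n": 20
}}

```text
time_s: 1.1
ee_pos: [545.2, 260.5, 300.2]
eef_rot: [-2.157, -2.283, 0.001]
wrist_force: [0.9, 1.1, 0.2]
opening: 1.0
grip_force: 0.0
```

Run:
```python
from h import *
print(tool([640,150,300]))
```

```text
[-115.69020648   88.35309966    0.18291002]
```

```bash
python3 -c "
from h import *
s=env.get_state();print(s['joints'],R.from_rotvec(s['eef_rot']).as_matrix().round(3))"
```

```text
[ 3.56826314e-01 -1.17154881e-02  1.66731739e+00  1.10935067e-04
  1.48649568e+00  2.99986753e-01] [[-0.057  0.998 -0.001]
 [ 0.998  0.057 -0.   ]
 [-0.    -0.001 -1.   ]]
```

In the tool's units: -115 mm / 1000 = -0.115, 88 mm / 1000 = 0.088.

Call:
{"method": "tcp_steps", "body": {
  "ticks": [-0.04, 0.03, 0, 0, 1, -0.08, 0.06, 0, 0, 1, -0.115, 0.088, 0, 0, 1, -0.115, 0.088, 0, 0, 1, -0.115, 0.088, 0, 0, 1, -0.115, 0.088, 0, 0, 1]
}}

```text
time_s: 1.7
ee_pos: [638.7, 153.6, 300.2]
eef_rot: [-2.151, -2.288, 0.001]
wrist_force: [-0.6, -0.7, -0.3]
opening: 1.0
grip_force: 0.0
```

Run:
```python
from h import *
c=cal("wrist"); im=env.snapshot("wrist"); cv2.imwrite("pics/w1.png",im); np.save("w1.npy",c[1]); print(env.get_state()["ee_pos"])
print(proj("wrist",[[655,147,54],[660,65,54]],c))
```

```text
[638.54266254 153.9335473  300.5087075 ]
[[340.78302033 212.27202328]
 [339.90295125 284.95780055]]
```

View pics/w1.png

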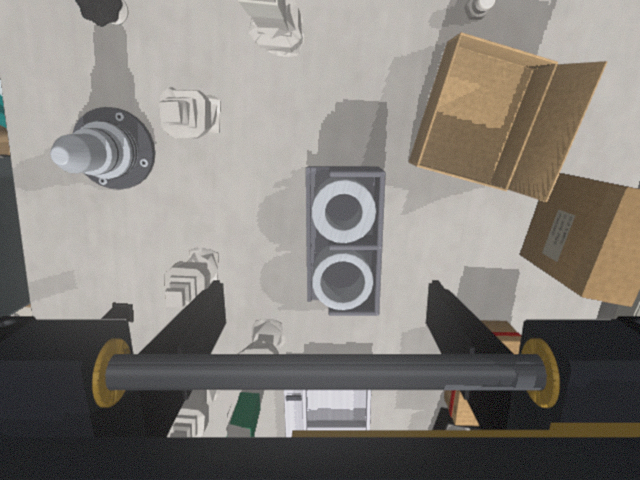

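The wrist view shows the left-pocket collar at (344,211), with the visibly smaller bore, and the right one at (343,282). The mandrel foot is at about (110,147).

Add to h.py:
```python
def ellipses(n,im,c,roi,lo,hi,z,amin=300):
    x0,y0,x1,y1=roi; g=cv2.GaussianBlur(cv2.cvtColor(im,cv2.COLOR_BGR2GRAY),(3,3),0)[y0:y1,x0:x1]
    m=((g>=lo)&(g<hi)).astype(np.uint8)*255
    cs,h=cv2.findContours(m,cv2.RETR_CCOMP,cv2.CHAIN_APPROX_NONE)
    for k,q in enumerate(cs):
        if cv2.contourArea(q)<amin: continue
        w=np.array([ray(n,a+x0,b+y0,z,c)[:2] for a,b in q[:,0]],np.float32)
        (cx,cy),(a,b),t=cv2.fitEllipse(cv2.convexHull(w) if h[0][k][3]<0 else w)
        print('hole' if h[0][k][3]>=0 else 'outer',"c",round(cx,1),round(cy,1),"d",round(a,1),round(b,1))
```

Run:
```python
from h import *
im=cv2.imread("pics/w1.png"); c=(cal("wrist")[0],np.load("w1.npy"))
print("w ring");
for lo in(150,170,190): ellipses("wrist",im,c,(306,165,386,316),lo,256,54)
print("foot")
for hi in (80,100,): ellipses("wrist",im,c,(40,95,165,205),0,hi,10)
im=cv2.imread("pics/top0.png"); c=cal("top"); print("top")
ellipses("top",im,c,(225,155,316,212),180,256,54,100)
print(ray("wrist",0,0,0)*0)
```

```text
w ring
outer c 667.6 87.9 d 97.7 221.6
hole c 662.4 68.7 d 49.8 50.5
outer c 657.5 147.8 d 66.4 66.5
hole c 657.5 147.5 d 40.0 40.4
outer c 656.3 62.6 d 64.8 87.1
hole c 662.3 68.6 d 51.2 51.6
outer c 704.8 88.5 d 8.6 164.2
outer c 657.5 147.5 d 65.5 65.7
hole c 657.7 147.4 d 41.0 41.3
outer c 662.3 68.4 d 63.4 64.1
hole c 662.3 68.4 d 52.9 53.6
outer c 657.6 147.5 d 63.8 64.2
hole c 657.6 147.2 d 42.8 43.0
foot
outer c 400.4 194.6 d 86.5 89.6
top
[ 0.  0. -0.]
```

Run:
```python
from h import *
s=env.get_state();print(s["ee_pos"],tool([631.6,146,32]))
```

```text
[638.54266254 153.9335473  300.5087075 ] [ -7.54481351  -7.29497834 268.51057115]
```

In the tool's units: 210 mm / 1000 = 0.21, 195 mm / 1000 = 0.195.

Call:
{"method": "tcp_steps", "body": {
  "ticks": [-0.0075, -0.0073, 0.03, 0, 0.4, -0.0075, -0.0073, 0.075, 0, 0.4, -0.0075, -0.0073, 0.12, 0, 0.4, -0.0075, -0.0073, 0.165, 0, 0.4, -0.0075, -0.0073, 0.195, 0, 0.4, -0.0075, -0.0073, 0.21, 0, 0.4, -0.0075, -0.0073, 0.21, 0, 0.4, -0.0075, -0.0073, 0.21, 0, 0.4]
}}

```text
time_s: 2.55
ee_pos: [633.3, 145.8, 92.5]
eef_rot: [2.151, 2.288, 0.003]
wrist_force: [-0.2, -0.1, 0.7]
opening: 0.414
grip_force: 0.0
```

Run:
```python
from h import *
c=cal("wrist"); im=env.snapshot("wrist"); cv2.imwrite("pics/w2.png",im)
print(tool([631.6,146,32]), env.get_state()["opening"])
ellipses("wrist",im,c,(200,60,500,330),150,256,54)
```

```text
[ 0.43070394 -2.63840366 61.44344036] 0.4057978571303763
outer c 657.3 148.1 d 65.2 67.4
outer c 643.0 188.4 d 169.5 206.2
```

View pics/w2.png

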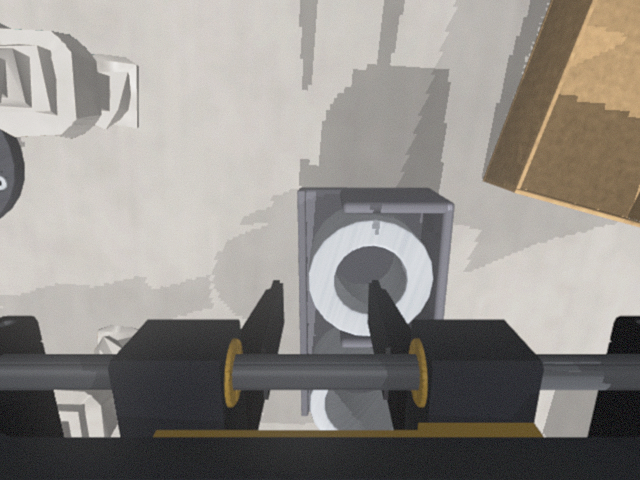

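The view shows the collar centred near (371,277), with the right finger over its bore and the left one in front. Now I go down and grip.

In the tool's units: 61 mm / 1000 = 0.061, 55 mm / 1000 = 0.055.

Call:
{"method": "tcp_steps", "body": {
  "ticks": [0.0005, -0.002, 0.02, 0, 0.4, 0.0005, -0.002, 0.04, 0, 0.4, 0.0005, -0.002, 0.055, 0, 0.4, 0.0005, -0.002, 0.061, 0, 0.4, 0.0005, -0.002, 0.061, 0, 0.4, 0.0005, -0.002, 0.061, 0, 0, 0.0005, -0.002, 0.061, 0, 0, 0.0005, -0.002, 0.061, 0, 0, 0.0005, -0.002, 0.061, 0, 0, 0.0005, -0.002, 0.061, 0, 0],
  "clamp_n": 40
}}

```text
time_s: 3.6
ee_pos: [631.2, 145.5, 30.7]
eef_rot: [2.152, 2.287, 0.002]
wrist_force: [1.1, 0.3, 2.5]
opening: 0.175
grip_force: 38.0
```

In the tool's units: -180 mm / 1000 = -0.18, -170 mm / 1000 = -0.17.

Call:
{"method": "tcp_steps", "body": {
  "ticks": [0, 0, -0.01, 0, 0, 0, 0, -0.03, 0, 0, 0, 0, -0.055, 0, 0, 0, 0, -0.08, 0, 0, 0, 0, -0.11, 0, 0, 0, 0, -0.14, 0, 0, 0, 0, -0.17, 0, 0, 0, 0, -0.18, 0, 0, 0, 0, -0.18, 0, 0]
}}

```text
time_s: 4.5
ee_pos: [631.0, 145.4, 211.3]
eef_rot: [2.152, 2.287, 0.003]
wrist_force: [-0.0, -0.2, -3.6]
opening: 0.171
grip_force: 38.0
```

Run:
```python
from h import *
c=cal("wrist"); s=env.get_state(); im=env.snapshot("wrist"); cv2.imwrite("pics/w3.png",im); print(s["ee_pos"],s["grip_force"],s["opening"],tool([355-26,75,200]), tool([329,75,32]))
```

```text
[630.9682582  145.44344807 211.31884515] 37.96255582943559 0.1706587541738112 [ -51.79772607 -304.68120752    9.2789779 ] [ -51.78075164 -304.52640912  177.27890573]
```

View pics/w3.png

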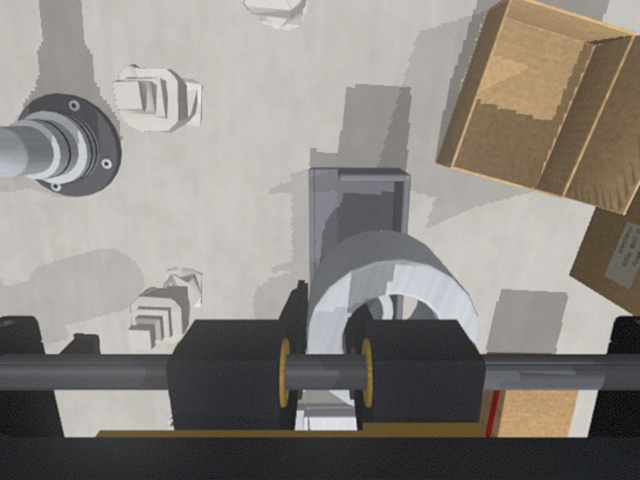

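The collar hangs from its front wall at about (390,280) and is out of the pocket. The mandrel foot is at (70,145).

In the tool's units: -304 mm / 1000 = -0.304, -290 mm / 1000 = -0.29.

Call:
{"method": "tcp_steps", "body": {
  "ticks": [-0.004, -0.02, 0, 0, 0, -0.01, -0.055, 0, 0, 0, -0.017, -0.095, 0, 0, 0, -0.024, -0.135, 0, 0, 0, -0.031, -0.18, 0, 0, 0, -0.038, -0.22, 0, 0, 0, -0.045, -0.26, 0, 0, 0, -0.05, -0.29, 0, 0, 0, -0.052, -0.304, 0, 0, 0, -0.052, -0.304, 0, 0, 0]
}}

```text
time_s: 5.55
ee_pos: [327.9, 74.6, 207.0]
eef_rot: [-2.152, -2.286, 0.004]
wrist_force: [0.7, 0.2, -3.2]
opening: 0.172
grip_force: 38.0
```

Call:
{"method": "tcp_steps", "body": {
  "ticks": [0, 0, 0.02, 0, 0, 0, 0, 0.06, 0, 0, 0, 0, 0.1, 0, 0, 0, 0, 0.13, 0, 0, 0, 0, 0.155, 0, 0, 0, 0, 0.17, 0, 0, 0, 0, 0.175, 0, 0, 0, 0, 0.175, 0, 0]
}}

```text
time_s: 6.35
ee_pos: [329.1, 74.9, 33.2]
eef_rot: [-2.151, -2.286, 0.004]
wrist_force: [0.4, -0.1, -2.3]
opening: 0.175
grip_force: 38.0
```

```bash
python3 -c "
from h import *
print(tool([329,75,21]),env.get_state()['ee_pos'])"
```

```text
[ 0.10779301 -0.07277214 12.19846633] [329.12573554  74.89963211  33.19809873]
```

In the tool's units: 11 mm / 1000 = 0.011, 10 mm / 1000 = 0.01.

Call:
{"method": "tcp_steps", "body": {
  "ticks": [0, 0, 0.004, 0, 0, 0, 0, 0.008, 0, 0, 0, 0, 0.01, 0, 0, 0, 0, 0.011, 0, 0, 0, 0, 0.011, 0, 0, 0, 0, 0.011, 0, 0]
}}

```text
time_s: 6.95
ee_pos: [330.3, 74.9, 23.9]
eef_rot: [2.152, 2.288, 0.001]
wrist_force: [0.3, -0.4, -3.8]
opening: 0.172
grip_force: 38.0
```

Call:
{"method": "tcp_steps", "body": {
  "ticks": [0, 0, 0.001, 0, 0, 0, 0, 0.001, 0, 0, 0, 0, 0.001, 0, 0, 0, 0, 0.001, 0, 0]
}}

```text
time_s: 7.35
ee_pos: [330.2, 74.9, 22.7]
eef_rot: [2.153, 2.288, 0.0]
wrist_force: [-1.0, -0.3, -3.9]
opening: 0.173
grip_force: 38.0
```

In the tool's units: 2 mm / 1000 = 0.002, 1 mm / 1000 = 0.001.

Call:
{"method": "tcp_steps", "body": {
  "ticks": [0, 0, 0.001, 0, 0, 0, 0, 0.001, 0, 0, 0, 0, 0.002, 0, 0, 0, 0, 0.002, 0, 0, 0, 0, 0.002, 0, 0]
}}

```text
time_s: 7.85
ee_pos: [330.2, 74.9, 20.7]
eef_rot: [2.153, 2.288, 0.0]
wrist_force: [0.1, 0.7, -3.8]
opening: 0.173
grip_force: 38.0
```

Call:
{"method": "tcp_steps", "body": {
  "ticks": [0, 0, 0.0005, 0, 0, 0, 0, 0.0005, 0, 0, 0, 0, 0.0005, 0, 0]
}}

```text
time_s: 8.15
ee_pos: [330.2, 74.9, 20.6]
eef_rot: [-2.152, -2.288, 0.0]
wrist_force: [-4.1, -1.3, 4.3]
opening: 0.176
grip_force: 38.1
```

Call:
{"method": "tcp_steps", "body": {
  "ticks": [0, 0, 0, 0, 0.25, 0, 0, 0, 0, 0.4, 0, 0, 0, 0, 0.4, 0, 0, 0, 0, 0.4, 0, 0, 0, 0, 0.4]
}}

```text
time_s: 8.65
ee_pos: [330.3, 74.9, 20.2]
eef_rot: [2.153, 2.288, 0.0]
wrist_force: [0.2, 0.3, -0.1]
opening: 0.398
grip_force: 0.0
```

Call:
{"method": "tcp_steps", "body": {
  "ticks": [0, 0, -0.01, 0, 0.4, 0, 0, -0.03, 0, 0.4, 0, 0, -0.05, 0, 0.4, 0, 0, -0.08, 0, 0.4, 0, 0, -0.115, 0, 1, 0, 0, -0.15, 0, 1, 0, 0, -0.18, 0, 1, 0, 0, -0.18, 0, 1, 0, 0, -0.18, 0, 1]
}}

```text
time_s: 9.55
ee_pos: [330.5, 74.9, 201.1]
eef_rot: [2.152, 2.287, 0.003]
wrist_force: [-0.2, -0.2, -0.2]
opening: 0.765
grip_force: 0.0
```

Run:
```python
from h import *
c=cal("wrist"); s=env.get_state(); im=env.snapshot("wrist"); cv2.imwrite("pics/w4.png",im); print(s["ee_pos"])
print(proj("wrist",[[356,76,44],[400,195,10]],c))
for lo in(150,180,200): ellipses("wrist",im,c,(200,60,450,330),lo,256,44)
```

```text
[330.46793614  74.93526432 201.13043585]
[[355.84729547 226.83302834]
 [417.71646459  80.34951061]]
outer c 248.9 30.1 d 21.0 50.6
outer c 253.9 49.9 d 19.8 38.1
outer c 393.2 188.2 d 49.6 54.6
outer c 333.7 81.8 d 230.4 260.6
hole c 356.1 76.6 d 38.7 39.2
hole c 355.9 85.8 d 54.7 68.4
outer c 393.0 188.9 d 49.6 54.1
outer c 329.9 83.2 d 231.4 263.7
hole c 356.1 76.6 d 40.2 40.5
outer c 301.7 124.0 d 43.6 96.1
outer c 382.6 55.1 d 152.1 242.8
hole c 356.0 76.5 d 41.2 41.6
outer c 393.3 189.5 d 49.8 53.7
outer c 310.7 191.9 d 39.4 70.8
outer c 255.2 164.2 d 38.1 81.6
```

View pics/w4.png

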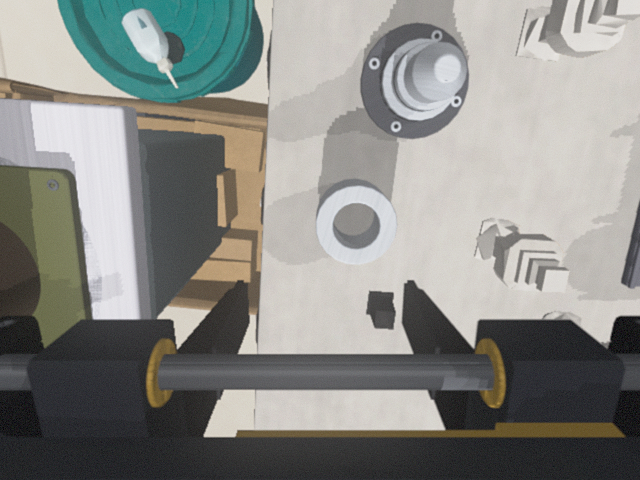

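The collar stands upright on bare bench at (356,226), with the mandrel foot centred near (415,80). I'll measure the foot from this frame, then grip the collar by its outside.

Run:
```python
from h import *
c=cal("wrist"); im=cv2.imread("pics/w4.png")
for hi in(85,95,105,115): ellipses("wrist",im,c,(350,15,480,145),40,hi,10,1500)
s=env.get_state(); print(s["ee_pos"],s["opening"],tool([356.1,76.6,34]))
```

```text
outer c 391.5 196.0 d 75.1 87.4
outer c 395.2 193.0 d 86.9 88.6
[329.76979163  74.88585149 199.69456839] 0.8084759393615334 [1.10996395e-01 2.64735877e+01 1.65680551e+02]
```

In the tool's units: 164 mm / 1000 = 0.164, 26.5 mm / 1000 = 0.0265.

Call:
{"method": "tcp_steps", "body": {
  "ticks": [0, 0.015, 0, 0, 1, 0, 0.0265, 0.01, 0, 1, 0, 0.0265, 0.05, 0, 1, 0, 0.0265, 0.09, 0, 1, 0, 0.0265, 0.125, 0, 1, 0, 0.0265, 0.15, 0, 1, 0, 0.0265, 0.16, 0, 1, 0, 0.0265, 0.164, 0, 1, 0, 0.0265, 0.164, 0, 1]
}}

```text
time_s: 10.5
ee_pos: [356.5, 76.5, 36.1]
eef_rot: [-2.152, -2.288, 0.001]
wrist_force: [-0.2, 0.9, 0.3]
opening: 1.002
grip_force: 0.0
```

```bash
python3 -c "
from h import *
print(tool([356.1,76.6,35]),env.get_state()['ee_pos'])"
```

```text
[ 0.09676258 -0.41823527  1.11292099] [356.52403376  76.52892217  36.11266355]
```

In the tool's units: 1 mm / 1000 = 0.001, -0.4 mm / 1000 = -0.0004.

Call:
{"method": "tcp_steps", "body": {
  "ticks": [0, -0.0004, 0.001, 0, 1, 0, -0.0004, 0.001, 0, 0.75, 0, -0.0004, 0.001, 0, 0.65, 0, -0.0004, 0.001, 0, 0.6, 0, -0.0004, 0.001, 0, 0.6, 0, -0.0004, 0.001, 0, 0.6, 0, -0.0004, 0.001, 0, 0.6],
  "clamp_n": 40
}}

```text
time_s: 11.2
ee_pos: [356.4, 76.5, 35.5]
eef_rot: [2.153, 2.288, 0.0]
wrist_force: [-0.4, -1.0, 3.6]
opening: 0.716
grip_force: 40.0
```

Call:
{"method": "tcp_steps", "body": {
  "ticks": [0, 0, -0.01, 0, 0.6, 0, 0, -0.04, 0, 0.6, 0, 0, -0.08, 0, 0.6, 0, 0, -0.12, 0, 0.6, 0, 0, -0.15, 0, 0.6, 0, 0, -0.165, 0, 0.6, 0, 0, -0.165, 0, 0.6, 0, 0, -0.165, 0, 0.6]
}}

```text
time_s: 12.0
ee_pos: [355.3, 76.5, 198.4]
eef_rot: [-2.151, -2.287, 0.003]
wrist_force: [-0.1, -0.8, -3.3]
opening: 0.719
grip_force: 40.0
```

Run:
```python
from h import *
c=cal("wrist"); s=env.get_state(); im=env.snapshot("wrist"); cv2.imwrite("pics/w5.png",im); print(s["ee_pos"],s["opening"],s["grip_force"])
for hi in(90,95,100,105): ellipses("wrist",im,c,(345,0,480,175),40,hi,10,1500)
```

```text
[355.3483754   76.45378926 198.40620123] 0.7187025541786376 39.999272525310516
```

View pics/w5.png

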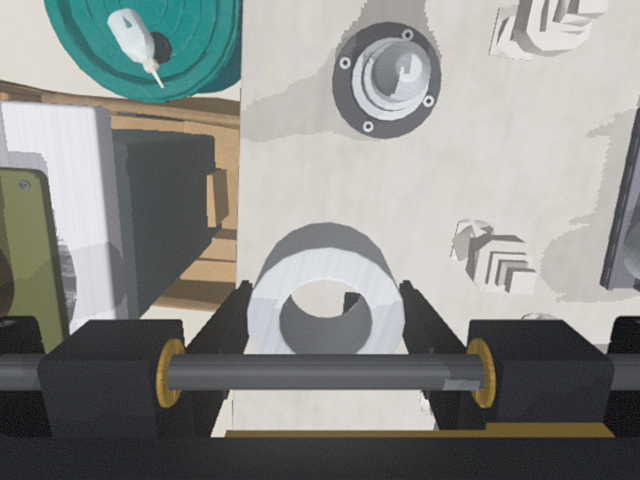

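The collar is gripped across its outside, and the whole mandrel foot is visible, centred near (387,79).

Run:
```python
from h import *
c=cal("wrist"); im=cv2.imread("pics/w5.png")
for hi in(90,100,110,120): ellipses("wrist",im,c,(322,12,455,146),40,hi,10,1500)
g=cv2.cvtColor(im,cv2.COLOR_BGR2GRAY); print(g[79,325:450:4])
# screws: bright small blobs on the foot
pts=[]
for u,v in[(345,62),(407,34),(428,101),(368,126)]:
    s=g[v-6:v+7,u-6:u+7]; m=(s>130).astype(float); y,x=np.mgrid[v-6:v+7,u-6:u+7]; p=((x*m).sum()/m.sum(),(y*m).sum()/m.sum()); pts.append(ray("wrist",*p,10,c)[:2])
pts=np.array(pts);print(pts.round(1),pts.mean(0))
s=env.get_state();print(s["ee_pos"])
```

```text
outer c 392.0 196.9 d 73.4 87.1
outer c 396.5 193.4 d 87.3 87.8
[190 189 102 106 109 108 101 209 212 136 209 210 113 124 128 126 125 123
 118 228 233 228 228 205 195 183 132 113 110 182 212 209]
[[361.8 205.7]
 [409.4 228.7]
 [432.5 181. ]
 [385.  157.6]] [397.1974241  193.26914216]
[354.96295291  76.41427185 197.72203284]
```

```bash
python3 -c "
from h import *
print(tool([397,193.3,198]))"
```

```text
[114.1054499   49.08335084  -0.48478158]
```

In the tool's units: 114 mm / 1000 = 0.114, 105 mm / 1000 = 0.105.

Call:
{"method": "tcp_steps", "body": {
  "ticks": [0.02, 0.009, 0, 0, 0.6, 0.05, 0.021, 0, 0, 0.6, 0.08, 0.034, 0, 0, 0.6, 0.105, 0.045, 0, 0, 0.6, 0.114, 0.049, 0, 0, 0.6, 0.114, 0.049, 0, 0, 0.6, 0.114, 0.049, 0, 0, 0.6, 0.114, 0.049, 0, 0, 0.6]
}}

```text
time_s: 12.85
ee_pos: [397.7, 192.3, 199.5]
eef_rot: [-2.154, -2.287, 0.002]
wrist_force: [-0.4, -0.2, -3.1]
opening: 0.719
grip_force: 40.0
```

Run:
```python
from h import *
env.snapshot("side") is None
im=env.snapshot("side"); cv2.imwrite("pics/s6.png",im)
print(env.get_state()["ee_pos"],tool([397,193.3,140]))
```

```text
[397.96445514 192.45785308 200.03949442] [ 0.91043815 -0.91232381 60.03931248]
```

In the tool's units: 76 mm / 1000 = 0.076, 72 mm / 1000 = 0.072.

Call:
{"method": "tcp_steps", "body": {
  "ticks": [0.001, -0.001, 0.015, 0, 0.6, 0.001, -0.001, 0.035, 0, 0.6, 0.001, -0.001, 0.052, 0, 0.6, 0.001, -0.001, 0.062, 0, 0.6, 0.001, -0.001, 0.068, 0, 0.6, 0.001, -0.001, 0.072, 0, 0.6, 0.001, -0.001, 0.076, 0, 0.6, 0.001, -0.001, 0.076, 0, 0.6, 0.001, -0.001, 0.076, 0, 0.6]
}}

```text
time_s: 13.85
ee_pos: [397.5, 194.4, 124.7]
eef_rot: [2.152, 2.288, 0.001]
wrist_force: [0.4, -1.0, -2.3]
opening: 0.715
grip_force: 40.0
```

```bash
python3 -c "
from h import *
s=env.get_state();print(s['ee_pos'],s['wrist_force'],s['ft_torque'],tool([397,193.3,89.5]))"
```

```text
[397.49049584 194.35450906 124.67591703] [ 0.41609477 -0.95144272 -2.27481959] [-0.09537438  0.02456854  0.02206864] [-1.03208889 -0.58636992 35.17511446]
```

In the tool's units: 11 mm / 1000 = 0.011, 9 mm / 1000 = 0.009.

Call:
{"method": "tcp_steps", "body": {
  "ticks": [-0.0008, -0.0005, 0.003, 0, 0.6, -0.0008, -0.0005, 0.006, 0, 0.6, -0.0008, -0.0005, 0.009, 0, 0.6, -0.0008, -0.0005, 0.011, 0, 0.6, -0.0008, -0.0005, 0.011, 0, 0.6, -0.0008, -0.0005, 0.011, 0, 0.6]
}}

```text
time_s: 14.45
ee_pos: [396.6, 193.4, 113.1]
eef_rot: [-2.153, -2.288, 0.0]
wrist_force: [-0.2, 0.5, -3.0]
opening: 0.714
grip_force: 40.0
```

```bash
python3 -c "
from h import *
s=env.get_state();print(s['ee_pos'],s['wrist_force'],s['ft_torque'],tool([397,193.3,89.5]))"
```

```text
[396.62854508 193.39595028 113.07479055] [-0.23226953  0.5283096  -3.02861977] [-0.08097704  0.06348511  0.04140727] [-0.11733517  0.36964276 23.5747223 ]
```

No lateral load with the collar past the cone, so I carry on down to the step.

In the tool's units: 20 mm / 1000 = 0.02, 19 mm / 1000 = 0.019.

Call:
{"method": "tcp_steps", "body": {
  "ticks": [0, 0.0002, 0.004, 0, 0.6, 0, 0.0002, 0.008, 0, 0.6, 0, 0.0002, 0.012, 0, 0.6, 0, 0.0002, 0.016, 0, 0.6, 0, 0.0002, 0.019, 0, 0.6, 0, 0.0002, 0.02, 0, 0.6, 0, 0.0002, 0.02, 0, 0.6, 0, 0.0002, 0.02, 0, 0.6]
}}

```text
time_s: 15.25
ee_pos: [397.0, 193.4, 93.3]
eef_rot: [2.153, 2.288, 0.0]
wrist_force: [-0.2, -0.1, -3.6]
opening: 0.715
grip_force: 40.0
```

Call:
{"method": "tcp_steps", "body": {
  "ticks": [0, 0, 0.001, 0, 0.6, 0, 0, 0.002, 0, 0.6, 0, 0, 0.003, 0, 0.6, 0, 0, 0.004, 0, 0.6, 0, 0, 0.004, 0, 0.6, 0, 0, 0.004, 0, 0.6]
}}

```text
time_s: 15.85
ee_pos: [397.3, 193.4, 89.6]
eef_rot: [2.152, 2.288, 0.001]
wrist_force: [0.7, -0.9, 0.5]
opening: 0.719
grip_force: 40.0
```

In the tool's units: 1 mm / 1000 = 0.001, 0.5 mm / 1000 = 0.0005.

Call:
{"method": "tcp_steps", "body": {
  "ticks": [0, 0, 0.0005, 0, 0.6, 0, 0, 0.001, 0, 0.6, 0, 0, 0.001, 0, 0.6, 0, 0, 0.001, 0, 0.6, 0, 0, 0.001, 0, 0.6]
}}

```text
time_s: 16.35
ee_pos: [397.3, 193.4, 89.5]
eef_rot: [2.152, 2.288, 0.0]
wrist_force: [-3.4, -2.5, 8.0]
opening: 0.713
grip_force: 40.0
```

Stopped with the underside at about z = 54 mm, which is the one-groove step. Releasing and checking.

Call:
{"method": "tcp_steps", "body": {
  "ticks": [0, 0, 0, 0, 0.8, 0, 0, 0, 0, 0.9, 0, 0, 0, 0, 1, 0, 0, 0, 0, 1, 0, 0, 0, 0, 1, 0, 0, 0, 0, 1]
}}

```text
time_s: 16.95
ee_pos: [396.8, 193.4, 88.1]
eef_rot: [-2.153, -2.288, 0.0]
wrist_force: [0.5, 0.3, 0.6]
opening: 0.997
grip_force: 0.0
```

Call:
{"method": "tcp_steps", "body": {
  "ticks": [0, 0, -0.02, 0, 1, -0.02, 0, -0.05, 0, 1, -0.05, 0, -0.08, 0, 1, -0.08, 0, -0.1, 0, 1, -0.09, 0, -0.11, 0, 1, -0.09, 0, -0.11, 0, 1, -0.09, 0, -0.11, 0, 1, -0.09, 0, -0.11, 0, 1]
}}

```text
time_s: 17.75
ee_pos: [401.5, 104.3, 196.5]
eef_rot: [-2.15, -2.288, 0.003]
wrist_force: [-0.2, 0.0, 0.0]
opening: 1.002
grip_force: 0.0
```

Run:
```python
from h import *
c=cal("wrist"); s=env.get_state(); im=env.snapshot("wrist"); cv2.imwrite("pics/w7.png",im); print(s["ee_pos"]); print(proj("wrist",[[397,193.5,98],[397,193.5,54]],c))
for lo in(150,180): ellipses("wrist",im,c,(300,0,480,250),lo,256,98)
```

```text
[401.47107713 104.28499542 196.46879004]
[[327.62788107 110.11264923]
 [327.46711306 112.1391781 ]]
outer c 397.7 190.9 d 19.9 24.0
outer c 444.2 170.6 d 152.8 183.6
hole c 468.4 226.5 d 14.2 30.9
outer c 398.4 190.6 d 16.9 19.6
outer c 444.9 170.0 d 151.1 184.4
```

View pics/w7.png

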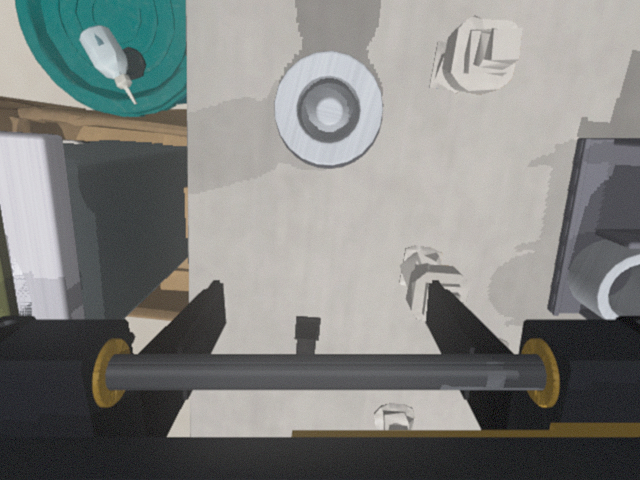

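The collar sits level and centred on the mandrel at (329,109). Its apparent size matches a top at 98 mm, so it is on the one-groove step and goes in bay one. I'll grip it and lift it off.

In the tool's units: 107 mm / 1000 = 0.107, 100 mm / 1000 = 0.1.

Call:
{"method": "tcp_steps", "body": {
  "ticks": [0.02, 0, 0, 0, 1, 0.05, 0, 0, 0, 1, 0.08, 0, 0.005, 0, 1, 0.09, 0, 0.015, 0, 1, 0.09, 0, 0.03, 0, 1, 0.09, 0, 0.06, 0, 1, 0.09, 0, 0.085, 0, 1, 0.09, 0, 0.1, 0, 1, 0.09, 0, 0.107, 0, 1, 0.09, 0, 0.107, 0, 1]
}}

```text
time_s: 18.8
ee_pos: [395.6, 192.4, 89.2]
eef_rot: [-2.152, -2.286, 0.005]
wrist_force: [0.9, 0.3, -0.3]
opening: 1.004
grip_force: 0.0
```

```bash
python3 -c "
from h import *
print(tool([397,193.4,89]))"
```

```text
[0.94739243 1.42587624 0.16556243]
```

In the tool's units: 1 mm / 1000 = 0.001, 0.7 mm / 1000 = 0.0007.

Call:
{"method": "tcp_steps", "body": {
  "ticks": [0.0007, 0.001, 0, 0, 0.75, 0.0007, 0.001, 0, 0, 0.65, 0.0007, 0.001, 0, 0, 0.6, 0.0007, 0.001, 0, 0, 0.6, 0.0007, 0.001, 0, 0, 0.6, 0.0007, 0.001, 0, 0, 0.6, 0.0007, 0.001, 0, 0, 0.6],
  "clamp_n": 40
}}

```text
time_s: 19.5
ee_pos: [398.0, 194.3, 91.9]
eef_rot: [2.153, 2.288, 0.001]
wrist_force: [-2.8, -0.6, 4.8]
opening: 0.72
grip_force: 40.0
```

Call:
{"method": "tcp_steps", "body": {
  "ticks": [0, 0, -0.005, 0, 0.6, 0, 0, -0.015, 0, 0.6, 0, 0, -0.025, 0, 0.6, 0, 0, -0.035, 0, 0.6, 0, 0, -0.055, 0, 0.6, 0, 0, -0.09, 0, 0.6, 0, 0, -0.13, 0, 0.6, 0, 0, -0.17, 0, 0.6, 0, 0, -0.19, 0, 0.6, 0, 0, -0.19, 0, 0.6]
}}

```text
time_s: 20.5
ee_pos: [399.6, 194.8, 286.3]
eef_rot: [2.15, 2.285, 0.012]
wrist_force: [0.3, -0.0, -3.8]
opening: 0.715
grip_force: 40.0
```

Run:
```python
from h import *
s=env.get_state(); print(s["ee_pos"],s["joints"],tool([667,-20,280]))
```

```text
[399.59999047 194.79282188 286.25067662] [ 3.32711439e-01 -3.88170567e-01  2.01150427e+00 -6.09714599e-06
  1.50932930e+00  2.71655399e-01] [-230.72581231  253.73461911    7.88257447]
```

In the tool's units: -250 mm / 1000 = -0.25, -210 mm / 1000 = -0.21.

```bash
python3 -c "
from h import *
print(tool([667,-240,320]))"
```

```text
[-450.2195008   240.65746078  -32.75618344]
```

Call:
{"method": "tcp_steps", "body": {
  "ticks": [0, 0, -0.02, 0, 0.6, -0.02, 0.015, -0.034, 0, 0.6, -0.055, 0.03, -0.034, 0, 0.6, -0.09, 0.05, -0.034, 0, 0.6, -0.13, 0.07, -0.034, 0, 0.6, -0.17, 0.09, -0.034, 0, 0.6, -0.21, 0.11, -0.034, 0, 0.6, -0.25, 0.13, -0.034, 0, 0.6]
}}

```text
time_s: 21.3
ee_pos: [542.7, -49.1, 312.9]
eef_rot: [-2.151, -2.286, 0.002]
wrist_force: [0.8, 0.0, -2.5]
opening: 0.718
grip_force: 40.0
```

```bash
python3 -c "
from h import *
print(tool([667,-240,320]),env.get_state()['joints'])"
```

```text
[-198.10536957  112.49586556   -7.61097059] [-1.88810917e-01 -1.47932887e-01  1.77464562e+00  1.70964330e-04
  1.51791168e+00 -2.49523682e-01]
```

In the tool's units: -196 mm / 1000 = -0.196, -190 mm / 1000 = -0.19.

Call:
{"method": "tcp_steps", "body": {
  "ticks": [-0.04, 0.022, -0.005, 0, 0.6, -0.08, 0.045, -0.005, 0, 0.6, -0.12, 0.068, -0.005, 0, 0.6, -0.16, 0.091, -0.005, 0, 0.6, -0.19, 0.108, -0.005, 0, 0.6, -0.196, 0.112, -0.005, 0, 0.6, -0.196, 0.112, -0.005, 0, 0.6, -0.196, 0.112, -0.005, 0, 0.6, -0.196, 0.112, -0.005, 0, 0.6]
}}

```text
time_s: 22.2
ee_pos: [666.1, -234.8, 320.1]
eef_rot: [-2.151, -2.289, -0.0]
wrist_force: [-0.3, -0.1, -3.6]
opening: 0.715
grip_force: 40.0
```

Run:
```python
from h import *
c=cal("wrist"); s=env.get_state(); im=env.snapshot("wrist"); cv2.imwrite("pics/w8.png",im); np.save("w8.npy",c[1]);print(s["ee_pos"],s["opening"])
```

```text
[ 666.0698142  -234.83677377  320.07024825] 0.7152085441350142
```

View pics/w8.png

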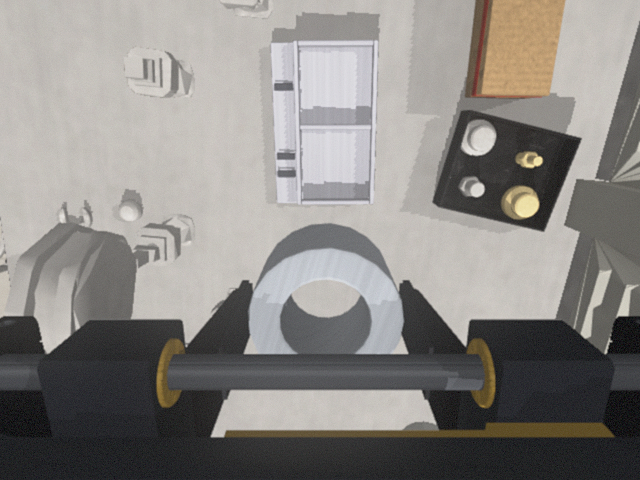

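The view shows the tray's bay rectangle with rim corners near (298,41), (377,41), (375,204) and (300,204). The divider is at row 126, and the one-bar bay is the upper one, its bar at (283,86). The collar is held level below.

Run:
```python
from h import *
im=cv2.imread("pics/w8.png"); c=(cal("wrist")[0],np.load("w8.npy"))
for z in(22,30):
    P=np.array([ray("wrist",u,v,z,c)[:2] for u,v in[(298,41),(377,41),(375,204),(300,204)]])
    ax=P[0]+P[1]-P[2]-P[3]; L=np.linalg.norm(ax)/2; ax/=np.linalg.norm(ax); m=P.mean(0)
    print(z,P.round(1).tolist(),"len",L,"wid",np.linalg.norm(P[1]-P[0]),np.linalg.norm(P[2]-P[3]),"yaw",np.arctan2(-ax[0],ax[1]),"mid",m,"bay1",m+ax*42.5)
# one-bar bay floor by bright region: inner wall base pixels
g=cv2.cvtColor(im,cv2.COLOR_BGR2GRAY)
print(g[100,268:384:2]); print(g[38:130:2,345])
# top camera, same
ct=cal("top")
for z in(22,):
    for uv in[(355,160),(438,153),(441,203),(359,212)]: print(uv,ray("top",*uv,z,ct).round(1))
```

```text
22 [[627.0, -72.3], [709.8, -67.1], [724.7, -240.2], [636.8, -245.7]] len 173.63285577679142 wid 82.93743491772501 88.10351040060299 yaw 0.07092972019410373 mid [ 674.57887908 -156.31967438] bay1 [ 671.56689301 -113.92653886]
30 [[627.6, -73.7], [709.0, -68.7], [723.6, -238.7], [637.2, -244.1]] len 170.59945412992207 wid 81.4885008980602 86.56432398137063 yaw 0.07092972019410404 mid [ 674.34202242 -156.2779183 ] bay1 [ 671.33003636 -113.88478277]
[182 180 166 218 214 218 219 218 202 200 203 200 196 184 222 191 166 219
 216 211 214 215 212 221 214 215 217 216 214 220 222 215 215 217 218 216
 212 215 220 219 215 217 218 222 208 202 207 200 196 200 202 189 162 220
 187 193 193 192]
[148 173 216 211 172 201 202 216 220 216 218 218 219 218 218 218 221 220
 218 219 221 221 218 221 219 218 218 221 219 220 221 220 218 220 220 175
 167 167 164 167 170 165 168 156 210 212]
(355, 160) [706.8 -69.5  22. ]
(438, 153) [ 718.7 -244.7   22. ]
(441, 203) [ 611.6 -244.9   22. ]
(359, 212) [596.2 -74.   22. ]
```

Run:
```python
from h import *
im=cv2.imread("pics/w8.png"); c=(cal("wrist")[0],np.load("w8.npy"))
g=cv2.cvtColor(im,cv2.COLOR_BGR2GRAY)
for r in(60,85,110): print(r,g[r,290:304],g[r,366:382])
for a,b,r in[(295,376,85),(299,372,85)]:
    A,B=ray("wrist",a,r,22,c),ray("wrist",b,r,22,c); print(A,B,np.linalg.norm(A-B),(A+B)/2)
A,B=ray("wrist",338,41,22,c),ray("wrist",338,126,22,c);print(A,B,(A+B)/2)
print(tool([669.5,-112.5,320]))
```

```text
60 [197 194 189 182 211 220 222 186 142 167 211 219 217 216] [198 198 197 204 202 192 147 154 200 223 218 202 195 194 198 196]
85 [104 100 115 164 198 220 222 212 163 157 212 219 218 216] [199 200 199 202 194 158 137 200 223 220 201 173 186 193 194 190]
110 [196 201 199 191 182 198 219 221 199 156 195 205 173 159] [150 145 148 146 140 137 191 221 221 211 183 190 195 195 199 194]
[ 625.63514993 -115.59721641   22.        ] [ 713.01476515 -110.14877218   22.        ] 87.54931581324045 [ 669.32495754 -112.8729943    22.        ]
[ 629.95019984 -115.32815699   22.        ] [ 708.6997296  -110.41783071   22.        ] 78.90246980698316 [ 669.32496472 -112.87299385   22.        ]
[668.95011355 -69.68887378  22.        ] [ 675.0522204  -155.14018854   22.        ] [ 672.00116698 -112.41453116   22.        ]
[121.92967964  10.94812601   0.49400989]
```

The manual's scale: shifts go in shares of 1 m and turns go in shares of 120 degrees. Converting my numbers, 220 mm / 1000 = 0.22, 190 mm / 1000 = 0.19.

Call:
{"method": "tcp_steps", "body": {
  "ticks": [0.025, 0.002, 0, 0, 0.6, 0.06, 0.006, 0, 0, 0.6, 0.095, 0.009, 0, 0, 0.6, 0.115, 0.011, 0, 0, 0.6, 0.1214, 0.0114, 0.02, 0, 0.6, 0.1214, 0.0114, 0.06, 0, 0.6, 0.1214, 0.0114, 0.1, 0, 0.6, 0.1214, 0.0114, 0.15, 0, 0.6, 0.1214, 0.0114, 0.19, 0, 0.6, 0.1214, 0.0114, 0.22, 0, 0.6]
}}

```text
time_s: 23.25
ee_pos: [668.7, -113.7, 96.9]
eef_rot: [-2.15, -2.287, 0.003]
wrist_force: [-1.3, 0.8, -3.9]
opening: 0.712
grip_force: 40.0
```

Call:
{"method": "tcp_steps", "body": {
  "ticks": [0, 0, 0.005, 0, 0.6, 0, 0, 0.01, 0, 0.6, 0, 0, 0.01, 0, 0.6, 0, 0, 0.01, 0, 0.6]
}}

```text
time_s: 23.65
ee_pos: [672.2, -114.8, 93.1]
eef_rot: [2.15, 2.285, 0.003]
wrist_force: [0.2, -0.8, -2.6]
opening: 0.718
grip_force: 40.0
```

```bash
python3 -c "
from h import *
print(tool([670,-113,45.5]),env.get_state()['ee_pos'])"
```

```text
[ 1.97059783 -2.31963225 47.60597076] [ 672.22812374 -114.76913506   93.11825309]
```

In the tool's units: 42 mm / 1000 = 0.042, -1.5 mm / 1000 = -0.0015.

Call:
{"method": "tcp_steps", "body": {
  "ticks": [0.0015, -0.0015, 0.012, 0, 0.6, 0.0015, -0.0015, 0.025, 0, 0.6, 0.0015, -0.0015, 0.035, 0, 0.6, 0.0015, -0.0015, 0.042, 0, 0.6, 0.0015, -0.0015, 0.042, 0, 0.6, 0.0015, -0.0015, 0.042, 0, 0.6]
}}

```text
time_s: 24.25
ee_pos: [668.9, -113.0, 47.8]
eef_rot: [-2.153, -2.288, 0.0]
wrist_force: [0.0, -0.0, -2.8]
opening: 0.713
grip_force: 40.0
```

Call:
{"method": "tcp_steps", "body": {
  "ticks": [0, 0, 0.001, 0, 0.6, 0, 0, 0.002, 0, 0.6, 0, 0, 0.003, 0, 0.6, 0, 0, 0.004, 0, 0.6, 0, 0, 0.004, 0, 0.6, 0, 0, 0.004, 0, 0.6]
}}

```text
time_s: 24.85
ee_pos: [669.3, -113.1, 45.5]
eef_rot: [2.152, 2.288, 0.0]
wrist_force: [-2.0, 0.4, 6.6]
opening: 0.715
grip_force: 40.0
```

Contact with the floor at the expected height. I'll release, rise and check.

Call:
{"method": "tcp_steps", "body": {
  "ticks": [0, 0, 0, 0, 0.8, 0, 0, 0, 0, 0.9, 0, 0, 0, 0, 1, 0, 0, 0, 0, 1, 0, 0, 0, 0, 1, 0, 0, 0, 0, 1]
}}

```text
time_s: 25.45
ee_pos: [668.9, -113.0, 44.0]
eef_rot: [-2.153, -2.288, 0.0]
wrist_force: [-0.2, 0.5, 0.1]
opening: 0.997
grip_force: 0.0
```

Call:
{"method": "tcp_steps", "body": {
  "ticks": [0, 0, -0.015, 0, 1, 0, 0, -0.04, 0, 1, 0, 0, -0.08, 0, 1, 0, 0, -0.12, 0, 1, 0, 0, -0.16, 0, 1, -0.03, 0, -0.2, 0, 1, -0.08, 0, -0.24, 0, 1, -0.12, 0, -0.27, 0, 1, -0.12, 0, -0.27, 0, 1, -0.12, 0, -0.27, 0, 1]
}}

```text
time_s: 26.45
ee_pos: [676.7, -234.5, 317.3]
eef_rot: [2.153, 2.283, 0.003]
wrist_force: [0.1, 0.4, 0.4]
opening: 0.998
grip_force: 0.0
```

Call:
{"method": "tcp_steps", "body": {
  "ticks": [0, 0, 0, 0, 1, 0, 0, 0, 0, 1]
}}

```text
time_s: 26.65
ee_pos: [675.7, -230.9, 311.7]
eef_rot: [-2.148, -2.287, 0.001]
wrist_force: [-1.1, 0.9, -0.2]
opening: 0.998
grip_force: 0.0
```

Run:
```python
from h import *
c=cal("wrist"); s=env.get_state(); im=env.snapshot("wrist"); cv2.imwrite("pics/w9.png",im); print(s["ee_pos"],s["grip_force"])
cv2.imwrite("pics/t9.png",env.snapshot("top"))
print(proj("wrist",[670,-113,52],c));
```

```text
[ 675.65621679 -230.89351172  311.71665757] 0.0
[[327.94851146  85.59981282]]
```

View pics/w9.png

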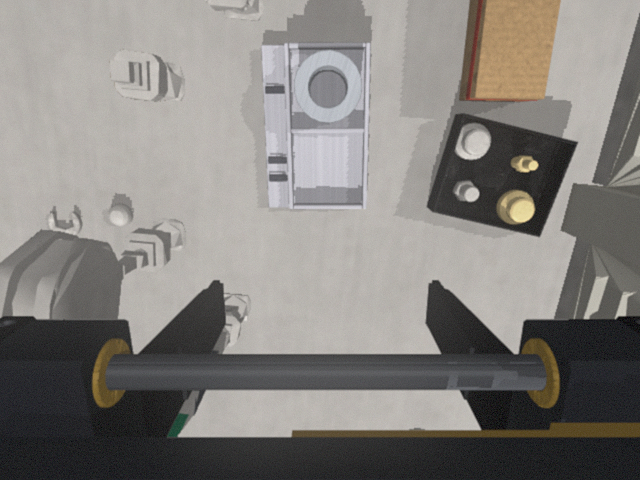

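The collar stands upright inside the one-bar bay at (328,86), centred, with the gripper clear of it. Handing in.

```bash
python3 -c "
from bench import env
print(env.close_job())"
```

```text
the job is handed in; nothing more can be done
None
```

The job is handed in: the left-pocket collar stopped on the mandrel's one-groove step and now stands released in the one-bar tray bay; I never moved the other collar, though I took no last look at it in its right pocket.

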